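# Pop the latch drawer and catch it on a finger

## Task

Press the round push-latch on the sill of the little metal chest with one finger so that its sprung drawer pops out, and catch the front of the drawer with the other finger before it runs out into the stoneware bowl standing in front. Finish while still holding the drawer there with the finger, part-way open (out by at least a finger's breadth, and short of the bowl). Do not grasp, lift or shift the bowl or anything else on the shelf.

Things in the scene. Friction and masses are not known exactly. Their poses are not given: they have to be found in the camera images.
- chest: Fixed grey metal chest, 200 mm deep (its x), 170 mm wide (its y), origin at the centre of its underside; its -x side is the front. The front 85 mm is a flat sill, top at z = 20 mm; from x = -15 mm back it is a block, top at z = 60 mm. The block's front face carries the drawer on the +y half (a thin dark strip on the top edge marks its width); the latch stands on the sill's -y half.
- latch_top (a point): Centre of the top of the push-latch: a plain steel round button 36 mm in diameter standing up from the sill, its top 14 mm above the sill (34 mm above the shelf), at x = -58, y = -42 mm in the chest's frame. It is pressed straight down.
- latch (a joint): Travel of the push-latch in m: 0 up, 0.007 fully down (stop; top then 7 mm above the sill). Sprung: 2 N to start it, about 5 N fully down; it comes up again when let go. The drawer is released once it is about 4 mm down, so press it at least 5 mm.
- drawer_front (a point): Centre of the drawer's flat front plate (no handle), 74 mm wide (chest's y) and 33 mm tall, from 2 mm to 35 mm above the sill (22 to 55 mm above the shelf). Closed, it is at x = -15, y = +30 mm in the chest's frame, so its line of travel lies 72 mm to the +y side of the latch centre, and the latch centre is 43 mm ahead (-x) of the closed front. A finger tip at the height of the pressed latch stands in the drawer's way.
- drawer (a joint): How far the drawer is out, in m: 0 closed and latched, 0.11 fully out. It slides straight along the chest's -x over the sill. When released its spring (about 3.5 N) pushes it out at once at about 0.13 m/s, so it meets the bowl after about 0.6 s unless a finger already stands in its way; the spring keeps pushing, and it does not stay part-way open by itself.
- bowl: Loose speckled stoneware bowl, 100 mm across the rim, 45 mm high, standing on the shelf in front of the sill, in the drawer's path (its rim is 82 to 95 mm ahead of the closed drawer front). Origin at the centre of its underside. Leave it where it is.
- owl: Bystander: loose ceramic owl bank, 80 mm across, 118 mm high; origin at the centre of its underside.
- pueblo: Bystander: loose painted wooden pueblo-house figure, stepped, 60 x 100 mm, 98 mm high; origin at the centre of its underside.
- planter: Bystander: loose small empty terracotta pot, 76 mm across, 58 mm high; origin at the centre of its underside.
- greenbox: Bystander: fixed green plastic box, 110 x 150 mm, 60 mm high, with a shut hinged lid with a knob; origin at the centre of its underside.
- greenlid (a joint): Opening of the green box's lid in rad: 0 shut; leave it shut.
- tealight: Bystander: loose glass tealight holder, 48 mm across, 22 mm high, on the shelf in front of the sill on the latch's side; origin at the centre of its underside.
- dish: Bystander: loose white ceramic trinket dish, 68 mm across, 15 mm high, on top of the chest's block; origin at the centre of its underside.

How it is judged:
On the way, in this order (a step that is already met when the one before it is completed fails the run):
1. the push-latch is pressed down by a finger (value of joint latch above 0.003 m and contact force between the fingers and latch above 0.5 N).
2. the popped drawer is caught on a finger, part-way open and at rest (value of joint drawer between 0.012 and 0.072 m and velocity of joint drawer between -0.01 and 0.01 m/s and contact force between the fingers and drawer above 0.5 N), for 0.3 s.
At the end, for the whole second after the job is handed in: A finger holds the drawer at rest between 12 and 72 mm out, pressing on it with more than 0.5 N, and the bowl and all bystanders are within 12 mm of where they started, the green lid shut (all of step 2 and distance of each of bowl, owl, pueblo, planter, greenbox, tealight, dish from where it was at the start of the episode below 0.012 m and value of joint greenlid below 0.1 rad); the arm keeps its last pose, push and grip.
It fails at once if the drawer ran out as far as the bowl (value of joint drawer above 0.08 m).
It fails at once if the bowl or a bystander was lifted, carried or shifted (more than 15 mm), or the green lid opened (distance of any of bowl, owl, pueblo, planter, greenbox, tealight, dish from where it was at the start of the episode above 0.015 m or value of joint greenlid above 0.15 rad).
It also fails if it takes over 37 s, if anything falls off the work surface, if the arm or the gripper's body presses on something with over 40 N, if the wrist force passes 120 N, or if a joint passes its speed limit or range.

## Robot

A 7-joint arm with a two-finger parallel gripper is mounted at the origin on the work surface. World frame = base frame: x ahead of the robot, y to its left, z up, the work surface at z = 0. Lengths are in m, angles in rad, forces in N, time in s.
With the tool pointing down it reaches from about 0.4 to 0.85 m from the base axis. Payload 4.5 kg.
Tool frame: the origin (TCP) lies midway between the tips of the shut fingers; the grasp point (between the pads) lies 19 mm behind it; z points along the fingers, y is the line along which they close (so a half turn about z gives the same grasp; the last joint's range is limited). The gripper opens to 88 mm and grips with 3 to 60 N. Pads are 18 mm wide; open, the fingers measure 123 mm over their backs; the gripper's body (75 mm by 187 mm) begins 45 mm behind the grasp point.
Start: joints at [-1.171, 0.689, -0.195, 1.565, 0.157, 0.902, -0.215], TCP at [0.224, 0.584, 0.239] pointing down, gripper open.
Joint ranges: [-3.01, 3.01], [-0.46, 2.08], [-1.47, 1.51], [0.13, 2.56], [-1, 4.14], [0.04, 2.09], [-2.66, 2.66]. Speed limits (rad/s): [2.57, 2.57, 3.14, 3.14, 3.14, 3.14, 3.14].

## Interface

Orientations are given as a unit quaternion [x, y, z, w].
In Python, from plant import r gives the robot as it stands. The module is installed in compiled form; this text tells all that it offers.
- The arm moves only by the tool step_arm, never from a script. Its argument "series" is a list of rows, each a list of 7 numbers: the shift along the world's x, y, z in mm, then the turn, a rotation vector about the world's x, y, z in rad, then the closure, from 0 (fully open) to 1 (shut). A call has 1 to 20 rows; each row shifts and turns the commanded pose from where the row before left it; what a row does not reach is not made up. A row lasts 1/10 s, in which the tool goes at most 50 mm and 8.59 degrees, less where a joint would pass 70% of its speed; a pose out of reach is approached as far as the arm can. A call is refused whole if a number of a shift passes 50 or a number of a turn 0.15, either way. A call with a gripper value outside its range is refused whole. The fingers move at their own pace and stop on an object; "force" is the grip in N (left out, the last holds). Time passes only in rows, so rows that do not move let the fingers close. It gives the time, the measured TCP pose, the force, the opening and the grip force at its end, in the units of the state.
- r.get_state(): the state, without advancing time (a new reading comes with each control period).
- r.snapshot(name): name is "side" or "top"; returns (picture, depth): 420x560x3 uint8, blue, green, red; 420x560 float32, m along the optical axis (not along the pixel's ray), 0 where there is no reading.
- r.get_calibration(name): a dict with "intrinsics" (3x3 intrinsics, pixels), "dist_coeffs" ([k1, k2, p1, p2, k3] as OpenCV has them; the pictures are not rectified), "pose" (4x4, takes a point from camera to world coordinates). Camera axes: x right, y up, looking along -z (the intrinsics and any distortion apply to the point x, -y, -z); pixel columns grow to the right and rows downward; lengths in m; the calibration is good to about 2 mm. A picture is of the moment at which its call begins. get_calibration takes no time and is no camera call.
- r.finish_job(): hands the job in; it is judged then, once.
The state is a dict: "clock": time; "q": joint angles; "qd": joint speeds; "joint_torque": joint torques, N m; "tool_pos": TCP position; "eef_rot": TCP orientation; "contact_force": force on the tool from outside, world axes, zero at the start; "moment": the same for the moment, N m; "opening": opening from 0.0 (shut) to 1.0 (fully open); "finger_force": force on a finger pad.
Only numpy, scipy, OpenCV 4.12 (cv2) and the standard library are available. Lean on these libraries where they do the work, as an engineer would, in place of code of your own. Each camera call takes 0.05 s, during which the arm holds its last target. There are 200 camera calls.

## Working session

There is one attempt and no reset: what is moved stays moved. The work goes in short steps, Python scripts to look and compute and a tool call to move; the robot and the scene stay as the last step left them, time stands still between calls to the robot, and variables do not carry over. Pictures are saved under pics/ and viewed, at most 10 in all, crops included, and the job is handed in when it is done.

Besides the shell and the picture viewer there is one more tool, called as name(argument=value, ...), one argument or row to a line, values as JSON. step_arm: Moves the arm, as the interface text tells. Its arguments: {"type":"object","properties":{"series":{"type":"array"},"force":{"type":"number"}},"required":["series"]}

```bash
mkdir -p pics
cat > h.py <<'E'
import numpy as np, cv2
from plant import r
def pts(name,dep):
    c=r.get_calibration(name);K=np.array(c["intrinsics"]);d=np.array(c["dist_coeffs"]);T=np.array(c["pose"])
    h,w=dep.shape;v,u=np.mgrid[:h,:w]
    n=cv2.undistortPoints(np.stack([u,v],-1).reshape(-1,1,2).astype(np.float64),K,d).reshape(h,w,2)
    P=np.stack([n[...,0]*dep,-n[...,1]*dep,-dep],-1)
    W=P@T[:3,:3].T+T[:3,3]; W[dep<=0]=np.nan
    return W
E
python3 - <<'E'
from h import *
for n in("top","side"):
    im,d=r.snapshot(n);cv2.imwrite(f"pics/{n}0.png",im);np.save(f"{n}0.npy",d)
    print(n,np.array(r.get_calibration(n)["pose"]).round(3).tolist(),(d>0).mean())
s=r.get_state();print({k:np.round(v,3).tolist() for k,v in s.items()})
E
```

```text
top [[-0.025, 0.99, -0.141, 0.361], [-1.0, -0.026, -0.003, 0.009], [-0.007, 0.141, 0.99, 1.322], [0.0, 0.0, 0.0, 1.0]] 0.9961607142857143
side [[0.953, 0.188, -0.238, 0.258], [-0.304, 0.589, -0.749, -0.928], [-0.001, 0.786, 0.618, 0.881], [0.0, 0.0, 0.0, 1.0]] 0.9958801020408163
{'clock': 0.1, 'q': [-1.171, 0.69, -0.195, 1.566, 0.157, 0.902, -0.215], 'qd': [0.001, -0.003, 0.001, -0.003, -0.0, 0.001, -0.0], 'joint_torque': [-0.003, -52.85, -1.272, -15.384, -0.053, 0.002, 0.0], 'tool_pos': [0.223, 0.583, 0.238], 'eef_rot': [0.182, 0.983, -0.001, -0.0], 'contact_force': [0.41, -0.959, 0.337], 'moment': [-0.011, -0.001, 0.003], 'finger_force': 0.0, 'opening': 0.999}
```

View pics/top0.png

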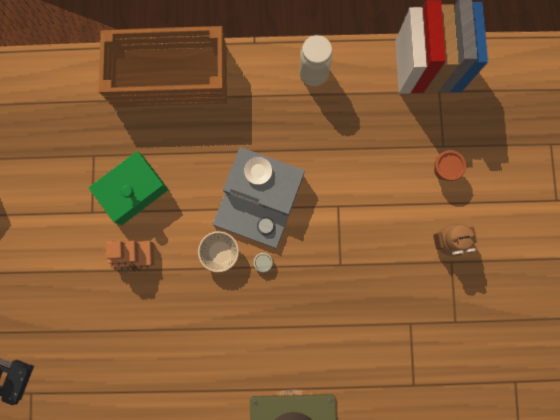

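View pics/side0.png

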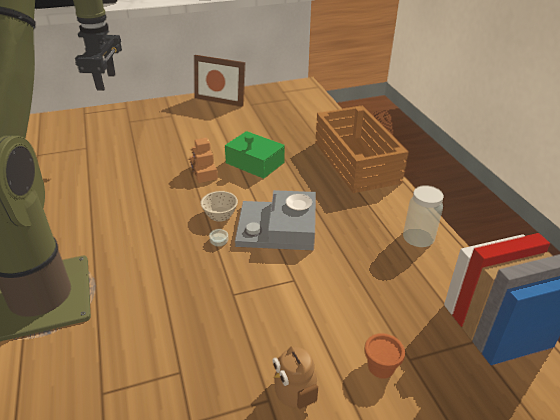

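Top view: grey chest around (260,197), latch at (266,226), bowl at (218,252), tealight at (263,262), dish at (258,170). The front faces the base and the chest is turned slightly. Side view: the latch is at (253,229) and the bowl at (219,207).

Run:
```python
from h import *
for n,box in(("top",(200,140,320,260)),("side",(225,180,325,255))):
    d=np.load(f"{n}0.npy");W=pts(n,d);im=cv2.imread(f"pics/{n}0.png").astype(int)
    x0,y0,x1,y1=box;m=np.zeros(d.shape,bool);m[y0:y1,x0:x1]=1
    grey=m&(im.max(2)-im.min(2)<30)
    for nm,lo,hi in(("block",.055,.066),("sill",.014,.0255),("latch",.0295,.0385)):
        k=grey&(W[...,2]>lo)&(W[...,2]<hi)
        nc,l,st,_=cv2.connectedComponentsWithStats(k.astype(np.uint8))
        i=1+st[1:,4].argmax();p=W[l==i]
        rc=cv2.minAreaRect((p[:,:2]*1000).astype(np.float32))
        print(n,nm,len(p),"mean",p.mean(0).round(4),"rect",np.round(rc[0],1),np.round(rc[1],1),round(rc[2],1),cv2.boxPoints(rc).round(0).tolist())
    np.save(f"W{n}.npy",W)
W=np.load("Wtop.npy")
for nm,(u,v),R in(("bowl",(218,252),26),("teal",(263,262),14)):
    q=W[v-R:v+R,u-R:u+R].reshape(-1,3);p=q[q[:,2]>(.036 if nm=="bowl" else .012)]
    if nm=="teal":p=p[p[:,2]<.03]
    c,rad=cv2.minEnclosingCircle((p[:,:2]*1000).astype(np.float32));print(nm,c,rad,p[:,2].max())
```

```text
top block 2522 mean [0.6152 0.0504 0.06  ] rect [622.   54.1] [170.  116.1] 68.0 [[536.0, -3.0], [644.0, -46.0], [708.0, 111.0], [600.0, 155.0]]
top sill 2080 mean [0.5301 0.0937 0.0199] rect [529.8  91.1] [169.8  86.3] 68.5 [[458.0, 28.0], [539.0, -4.0], [601.0, 154.0], [521.0, 186.0]]
top latch 153 mean [0.513  0.0524 0.0336] rect [513.1  52.4] [32.2 32.7] 87.7 [[496.0, 37.0], [529.0, 36.0], [530.0, 68.0], [497.0, 69.0]]
side block 1523 mean [0.6121 0.0411 0.0609] rect [620.6  54.6] [179.2 114.9] 67.4 [[533.0, -6.0], [639.0, -50.0], [708.0, 115.0], [602.0, 159.0]]
side sill 1307 mean [0.5331 0.0754 0.0207] rect [581.6  73.3] [178.6 197.3] 68.4 [[457.0, 27.0], [640.0, -46.0], [706.0, 120.0], [523.0, 193.0]]
side latch 131 mean [ 0.5883 -0.0209  0.034 ] rect [588.9 -20.9] [ 11.1 113. ] 67.9 [[534.0, -5.0], [639.0, -47.0], [643.0, -37.0], [539.0, 6.0]]
bowl (451.46697998046875, 168.99649047851562) 49.68292999267578 0.0517767351324423
teal (424.1961364746094, 61.514892578125) 23.709569931030273 0.028187145401895597
```

Two independent checks agree: the sill and block rectangles both put the chest at (583,70) mm with yaw about -21.7°, and the predicted latch (513.6,52.4) matches the measured one (513.1,52.4). The tool y axis is already almost along the chest's y. My plan is an opening of about 62 mm with the TCP at chest (-58,-4), which is world (528,88). That puts one finger on the latch and the other in the drawer's path, stopping it about 34 mm out.

step_arm(
  series=[
    [20,-33,0,0,0,0,0.3],
    [20,-33,0,0,0,0,0.3],
    [20,-33,0,0,0,0,0.3],
    [20,-33,0,0,0,0,0.3],
    [20,-33,0,0,0,0,0.3],
    [20,-33,0,0,0,0,0.3],
    [20,-33,0,0,0,0,0.3],
    [20,-33,0,0,0,0,0.3],
    [20,-33,0,0,0,0,0.3],
    [20,-33,0,0,0,0,0.3],
    [20,-33,0,0,0,0,0.3],
    [20,-33,0,0,0,0,0.3],
    [20,-33,0,0,0,0,0.3],
    [20,-33,0,0,0,0,0.3],
    [20,-33,0,0,0,0,0.3],
    [4,0,-20,0,0,0,0.3],
    [0,0,-30,0,0,0,0.3],
    [0,0,-30,0,0,0,0.3],
    [0,0,-30,0,0,0,0.3],
    [0,0,0,0,0,0,0.3],
  ],
)

```text
clock: 2.1
tool_pos: [0.5248, 0.088, 0.1255]
eef_rot: [0.182, 0.983, -0.002, -0.004]
contact_force: [-0.5, -0.7, 0.3]
opening: 0.7
finger_force: 0.0
```

step_arm(
  series=[
    [3,0,-20,0,0,0,0.3],
    [0,0,-20,0,0,0,0.3],
    [0,0,-20,0,0,0,0.3],
    [0,0,0,0,0,0,0.3],
    [0,0,0,0,0,0,0.3],
  ],
)

```text
clock: 2.6
tool_pos: [0.531, 0.0889, 0.0698]
eef_rot: [0.182, 0.983, 0.0, 0.0]
contact_force: [-0.4, -0.8, -0.1]
opening: 0.701
finger_force: 0.0
```

Run:
```python
from h import *
im,d=r.snapshot("side");cv2.imwrite("pics/side1.png",cv2.resize(im[130:280,160:360],None,fx=4,fy=4,interpolation=cv2.INTER_CUBIC))
W=pts("side",d)
s=r.get_state();print(s["clock"],s["tool_pos"],s["opening"])
# finger points in chest frame
a=np.radians(-21.7);R=np.array([[np.cos(a),-np.sin(a)],[np.sin(a),np.cos(a)]])
p=W[130:280,160:360].reshape(-1,3);uv=np.stack(np.mgrid[130:280,160:360],-1).reshape(-1,2)
q=np.c_[(p[:,:2]-[.583,.0699])@R,p[:,2]]*1000
for z0 in(64,70,78,86):
    k=(abs(q[:,2]-z0)<4)&(q[:,0]<-35)&(q[:,0]>-85)
    print(z0,[(x.round().tolist()) for x in q[k][np.argsort(q[k][:,1])][:40:3]], len(q[k]))
k=(q[:,2]>56)&(q[:,0]<-35)&(q[:,0]>-85)&(q[:,2]<90)
for lo,hi in((-80,-4),(-4,70)):
    j=k&(q[:,1]>lo)&(q[:,1]<hi)
    if j.any():print(lo,j.sum(),q[j].min(0).round(),q[j].max(0).round())
```

```text
2.65 [0.53133819 0.08891573 0.07009289] 0.6987564055543464
64 [[-35.0, 260.0, 61.0], [-36.0, 267.0, 67.0], [-37.0, 281.0, 65.0], [-43.0, 287.0, 65.0], [-44.0, 295.0, 67.0], [-38.0, 304.0, 65.0], [-38.0, 306.0, 67.0], [-42.0, 313.0, 63.0], [-37.0, 323.0, 65.0], [-43.0, 331.0, 67.0], [-41.0, 340.0, 65.0], [-38.0, 342.0, 67.0]] 35
70 [[-48.0, -41.0, 74.0], [-36.0, 268.0, 69.0], [-40.0, 285.0, 66.0], [-41.0, 296.0, 67.0], [-38.0, 306.0, 67.0], [-42.0, 316.0, 68.0], [-37.0, 326.0, 66.0], [-44.0, 335.0, 68.0]] 24
78 [[-57.0, -49.0, 79.0], [-65.0, -47.0, 81.0], [-57.0, -46.0, 80.0], [-65.0, -45.0, 76.0], [-50.0, -44.0, 79.0], [-57.0, -43.0, 82.0]] 18
86 [[-57.0, -49.0, 90.0], [-59.0, -48.0, 88.0], [-59.0, -47.0, 85.0], [-52.0, -47.0, 85.0], [-47.0, -46.0, 87.0], [-50.0, -45.0, 87.0], [-52.0, -44.0, 89.0]] 21
-80 40 [-65. -49.  74.] [-45. -41.  90.]
```

View pics/side1.png

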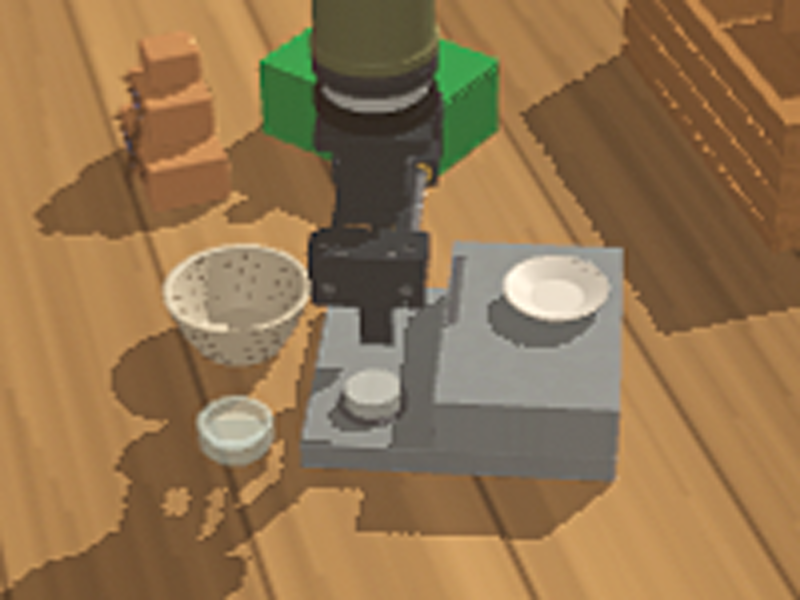

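The close view shows the near finger right behind and above the button (crop ~(375,340) vs button (372,390)). The finger measures x -65..-46, y about -38..-49 in the chest frame, so it is over the latch. The drawer's path is clear for the other finger. I'll shift by (-3,-2) mm and press.

step_arm(
  series=[
    [-3,-2,-8,0,0,0,0.3],
    [0,0,-12,0,0,0,0.3],
    [0,0,-11,0,0,0,0.3],
    [0,0,-6,0,0,0,0.3],
    [0,0,-4,0,0,0,0.3],
    [0,0,-2,0,0,0,0.3],
    [0,0,0,0,0,0,0.3],
    [0,0,0,0,0,0,0.3],
    [0,0,0,0,0,0,0.3],
    [0,0,0,0,0,0,0.3],
  ],
)

```text
clock: 3.65
tool_pos: [0.5271, 0.0866, 0.0272]
eef_rot: [0.181, 0.983, -0.0, -0.0]
contact_force: [-2.6, -0.9, 18.9]
opening: 0.7
finger_force: 11.1
```

Run:
```python
from h import *
im,d=r.snapshot("top");cv2.imwrite("pics/top2.png",cv2.resize(im[140:290,180:330],None,fx=4,fy=4,interpolation=cv2.INTER_CUBIC))
s=r.get_state();print(s["clock"],s["tool_pos"],s["opening"],s["contact_force"],s["moment"])
im,d=r.snapshot("side");cv2.imwrite("pics/side2.png",cv2.resize(im[130:280,160:360],None,fx=4,fy=4,interpolation=cv2.INTER_CUBIC))
```

```text
3.7 [0.52708577 0.086568   0.02717709] 0.6983302019013375 [-3.29310787  0.35188056 18.20165253] [-0.61116662  0.97431715  0.07649226]
```

View pics/side2.png

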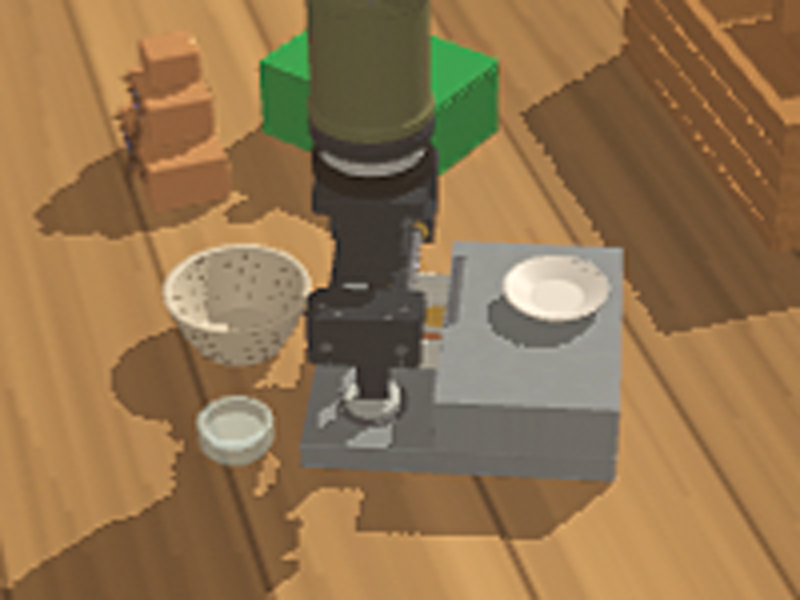

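The side view shows the drawer out (crop ~(435,310)) and resting against the far finger, clear of the bowl at (237,300). The tool feels about 3 N along the drawer's push. I'll hold a little longer and hand in.

step_arm(
  series=[
    [0,0,0,0,0,0,0.3],
    [0,0,0,0,0,0,0.3],
    [0,0,0,0,0,0,0.3],
    [0,0,0,0,0,0,0.3],
    [0,0,0,0,0,0,0.3],
    [0,0,0,0,0,0,0.3],
  ],
)

```text
clock: 4.35
tool_pos: [0.5271, 0.0866, 0.0272]
eef_rot: [0.181, 0.983, -0.0, 0.0]
contact_force: [-2.6, -0.4, 18.6]
opening: 0.701
finger_force: 11.1
```

```bash
python3 -c "
from plant import r
s=r.get_state();print(s['clock'],s['tool_pos'],s['contact_force']);print(r.finish_job())"
```

```text
4.35 [0.52712821 0.08658452 0.02718924] [-2.61219999 -0.40166475 18.58987832]
the job is handed in; nothing more can be done
None
```

I pressed the latch with one finger and caught the popped drawer on the other, by geometry about 34 mm out and short of the bowl; the bowl and other items looked undisturbed, and I handed the job in with the finger still holding at 4.35 s (no verdict came back).

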